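Start the magnetic stirrer with its spring-return knob

TASK

Start the magnetic stirrer under the beaker: twist its start knob, the one with the straight bar grip, clockwise as far as it goes, hold it against its stop for a full second, then let go so that it springs back by itself. Do not turn the round speed knob beside it, and leave the beaker standing where it is.

Things in the scene. Friction and masses are not known exactly. Their poses are not given: they have to be found in the camera images.
- start_knob (a joint): Turn of the start knob in rad about a vertical axis: 0 at rest, 1.05 (60 degrees) at its stop; grows clockwise seen from above. Its spring (0.04 N m at rest, 0.15 N m at the stop) turns it back to 0 when let go. The knob stands on the stirrer's front ledge in the left or right of two places 84 mm apart, the round speed knob in the other.
- start_grip (a point): On the start knob's axis, 10 mm below the top of its bar, 76 mm above the worktop. Black flat-sided bar grip, 40 mm long (point x), 13 mm wide (point y), 29 mm tall, on a round foot 38 mm across whose top lies 18 mm below this point. A white line on top marks its +x end, which points to the stirrer's rear at rest. z up; the point turns with the knob.
- speed_mark (a point): Outer end of the white pointer line on top of the speed knob, 14 mm from its axis, 72 mm above the worktop; x points outward, z up. The knob is black and round, 38 mm across its foot, 31 mm across above that, 20 mm tall, and turns easily either way; its pointer starts anywhere. Not to be turned.
- beaker: Small plastic beaker, 47 mm across, 48 mm tall, loose on the stirrer's round metal plate, about 120 mm behind the line of the knobs; origin at the centre of its underside, 56 mm above the worktop, z up. The stirrer is a fixed white flat box 240 mm deep, 170 mm wide, 50 mm high: plate at its rear, knobs at its front.
Mind the look-alikes: they are no part of the job. What is shaped like the beaker but orange or turquoise is not meant.

How it is judged (in metres and radians):
On the way:
1. the start knob is held against its stop (within about 9 degrees) for 0.8 s (value of joint start_knob above 0.9 rad), for 0.8 s.
At the end, for the whole second after the job is handed in: After having been held at its stop, the start knob has sprung back to rest (within 0.12 rad, 7 degrees) and the beaker stands upright (within 0.2 rad) (value of joint start_knob below 0.12 rad and angle between beaker's own z axis and vertical below 0.2 rad); the robot touches nothing.
It fails at once if the speed knob is turned (its mark moves more than 5 mm, about 20 degrees) (distance of speed_mark from where it was at the start of the episode above 0.005 m).
It fails at once if the beaker is moved more than 20 mm or tipped (distance of beaker from where it was at the start of the episode above 0.02 m or angle between beaker's own z axis and vertical above 0.5 rad).
It also fails if it takes over 34 s, if anything falls off the work surface, if the arm or the gripper's body presses on something with over 40 N, if the wrist force passes 120 N, or if a joint passes its speed limit or range.

ROBOT

A 7-joint arm with a two-finger parallel gripper is mounted at the origin on a cart in front of the work surface, level with it; the furniture and walls round the work are solid. World frame = base frame: x ahead of the robot, y to its left, z up, the work surface at z = 0. Lengths are in m, angles in degrees, forces in N, time in s.
With the tool pointing down it reaches from about 0.35 to 0.9 m from the base axis. Payload 19.9 kg.
Tool frame: the origin (TCP) lies between the finger pads; the fingertips stand 17 mm ahead of it and the grasp point (between the pads) lies 2 mm behind it; x points along the fingers, y is the direction in which the jaws open and shut, and the axes are right-handed (so a half turn about x gives the same grasp; the last joint's range is limited). The gripper opens to 85 mm and grips with 20 to 120 N. Pads are 22 mm wide; open, the fingers measure 114 mm over their backs; the gripper's body (76 mm by 85 mm) begins 54 mm behind the grasp point. The pads swing forward as they close: fully open they stand 13 mm farther back than shut.
Start: joints at [69.586, 23.915, -0.59, 92.452, 0.269, 63.638, -3.037], TCP at [0.194, -0.594, 0.248] pointing down, gripper open.
Joint ranges: [-161.28, 161.28], [-22.2, 115.67], [-73.04, 71.86], [3.21, 147.25], [-68.34, 248.33], [10.77, 114.83], [-161.83, 161.83]. Speed limits (degrees/s): [108.29, 108.29, 136.94, 136.94, 172.46, 172.46, 172.46].

INTERFACE

Orientations are given as [roll, pitch, yaw] about the fixed x, y, z axes, in that order (R = Rz(yaw) Ry(pitch) Rx(roll)).
In Python, from cell import read_state, viewer, env gives the robot as it stands. The module is installed in compiled form; this text tells all that it offers.
- The arm moves only by the tool jog_arm, never from a script. Its argument "commands" is a list of rows, each an object of numbers: "tx", "ty", "tz": the shift along the tool's x, y, z in cm; "ax", "ay", "az": the turn, a rotation vector about the tool's x, y, z in rad; "hand": the opening, from -1 (shut) to 1 (fully open). In form: [{"tx": .., "ty": .., "tz": .., "ax": .., "ay": .., "az": .., "hand": ..}, ...]. A call has 1 to 8 rows; each row shifts and turns the pose as measured when the row begins, along the tool's axes as they then stand; what a row does not reach is not made up. A row lasts 1/10 s, in which the tool goes at most 50 mm and 8.59 degrees, less where a joint would pass 70% of its speed; a pose out of reach is approached as far as the arm can. A call is refused whole if a number of a shift passes 5 or a number of a turn 0.15, either way. A call with a gripper value outside its range is refused whole. The fingers move at their own pace and stop on an object; "force" is the grip in N (left out, the last holds). Time passes only in rows, so rows that do not move let the fingers close. It gives the time, the measured TCP pose, the force and the opening at its end, in the units of the state.
- read_state(): the state, without advancing time (a new reading comes with each control period).
- viewer.snapshot(name): name is "scene" or "side" or "wrist"; returns (picture, depth): 420x560x3 uint8, red, green, blue; 420x560 float32, m along the optical axis (not along the pixel's ray), 0 where there is no reading.
- viewer.calibration(name): a dict with "fovy" (degrees; the focal length in pixels is half the picture's height over the tangent of half this angle, whatever the lens; pixels are square), "cx", "cy" (the principal point, pixels), "dist" ([k1, k2, p1, p2, k3] as OpenCV has them; the pictures are not rectified), "rvec" (rotation vector, rad) and "tvec" (3), from world to camera coordinates, as OpenCV has them; the wrist camera has in their place "T_tool_cam" (4x4, takes a point from camera to tool coordinates, whose origin is the TCP and whose axes are the tool frame's). Camera axes: x right, y down, z forward; pixel columns grow to the right and rows downward; lengths in m; the calibration is good to about 2 mm. A picture is of the moment at which its call begins: read the wrist's pose just before it. calibration takes no time and is no camera call.
- env.close_job(): hands the job in, once; it reports no verdict.
The state is a dict: "time_s": time; "qpos": joint angles; "qvel": joint speeds; "tau": joint torques, N m; "ee_pos": TCP position; "tool_rot": TCP orientation; "force": force on the tool from outside, world axes, zero at the start; "ft_torque": the same for the moment, N m; "finger_gap": opening from 0.0 (shut) to 1.0 (fully open).
Only numpy, scipy, OpenCV 4.12 (cv2) and the standard library are available. Lean on these libraries where they do the work, as an engineer would, in place of code of your own. Each camera call takes 0.05 s, during which the arm holds its last target.

## Working session

There is one attempt and no reset: what is moved stays moved. The work goes in short steps, Python scripts to look and compute and a tool call to move; the robot and the scene stay as the last step left them, time stands still between calls to the robot, and variables do not carry over. Pictures are saved under pics/ and viewed, and the job is handed in when it is done.

Besides the shell and the picture viewer there is one more tool, called after "Emit:" as name([rows], argument=value, ...), one row to a line, values as JSON. jog_arm: Moves the arm, as the interface text tells. Its arguments: {"type":"object","properties":{"commands":{"type":"array","items":{"type":"object","properties":{"tx":{"type":"number"},"ty":{"type":"number"},"tz":{"type":"number"},"ax":{"type":"number"},"ay":{"type":"number"},"az":{"type":"number"},"hand":{"type":"number"}}}},"force":{"type":"number"}},"required":["commands"]}

```bash
mkdir -p pics; cat > h.py <<'E'
import numpy as np,cv2
from cell import read_state,viewer,env
from scipy.spatial.transform import Rotation as R
def save(n,im): cv2.imwrite('pics/'+n+'.png',cv2.cvtColor(im,cv2.COLOR_RGB2BGR))
def K(c,shape=(420,560)):
    f=shape[0]/2/np.tan(np.radians(c['fovy'])/2)
    return np.array([[f,0,c['cx']],[0,f,c['cy']],[0,0,1]])
def pose(name,s=None):
    c=viewer.calibration(name)
    if name=='wrist':
        T=np.eye(4);T[:3,:3]=R.from_euler('xyz',s['tool_rot'],degrees=True).as_matrix();T[:3,3]=s['ee_pos']
        return c,T@np.array(c['T_tool_cam'])
    T=np.eye(4);T[:3,:3]=cv2.Rodrigues(np.array(c['rvec'],float))[0];T[:3,3]=np.array(c['tvec']).ravel()
    return c,np.linalg.inv(T)
def ray(name,uv,z,s=None):
    "intersect pixels with plane z"
    c,T=pose(name,s)
    p=cv2.undistortPoints(np.array(uv,float).reshape(-1,1,2),K(c),np.array(c['dist'],float)).reshape(-1,2)
    d=np.c_[p,np.ones(len(p))]@T[:3,:3].T
    o=T[:3,3]
    return o+d*((z-o[2])/d[:,2])[:,None]
E
python3 - <<'E'
from h import *
s=read_state();print(s)
for n in ['scene','side','wrist']:
    im,d=viewer.snapshot(n);save(n+'0',im);np.save(n+'0d.npy',d)
    c,T=pose(n,s);print(n,c['fovy'],c['dist'],T.round(3).tolist())
E
```

```text
{'time_s': 0.0, 'qpos': array([69.58587115, 23.94895094, -0.5907398 , 92.4858868 ,  0.2689659 ,
       63.63733352, -3.03742886]), 'qvel': array([ 0.03225379,  0.00814726,  0.02019784, -0.01798442,  0.02059234,
       -0.02264328,  0.02428841]), 'tau': array([ 2.36073662e-03, -8.64437556e+01,  6.79931380e-01, -4.34904027e+01,
        1.91014615e-02,  7.14056907e-03, -1.03590668e-05]), 'ee_pos': array([ 0.19340813, -0.5939772 ,  0.24764762]), 'tool_rot': array([-86.10891655,  89.92920009, 111.92740052]), 'force': array([ 0.06880302, -0.10289094,  0.62284524]), 'ft_torque': array([ 0.03163868,  0.01251182, -0.01118086]), 'finger_gap': 1.0002716899984645}
scene 51.021265150139754 [-0.13455886  0.          0.          0.          0.        ] [[0.783, -0.418, 0.461, 0.227], [-0.622, -0.523, 0.583, -0.434], [-0.003, -0.743, -0.669, 0.637], [0.0, 0.0, 0.0, 1.0]]
side 46.91203515238669 [-0.00052468  0.          0.          0.          0.        ] [[0.983, -0.106, 0.151, 0.462], [-0.183, -0.636, 0.749, -0.56], [0.017, -0.764, -0.645, 0.623], [0.0, 0.0, 0.0, 1.0]]
wrist 68.94461845366355 [-0.0441115  0.         0.         0.         0.       ] [[0.31, -0.91, -0.274, 0.264], [-0.951, -0.297, -0.089, -0.572], [-0.0, 0.288, -0.958, 0.374], [0.0, 0.0, 0.0, 1.0]]
```

View pics/scene0.png

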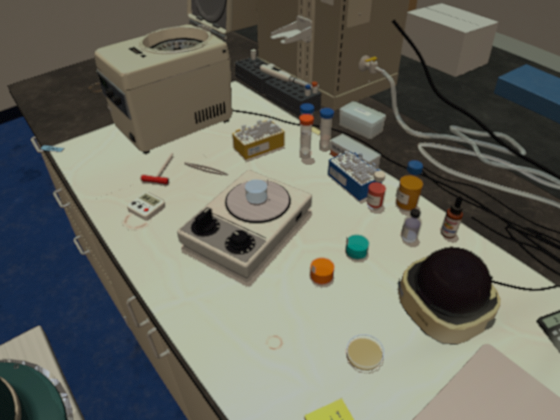

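View pics/side0.png

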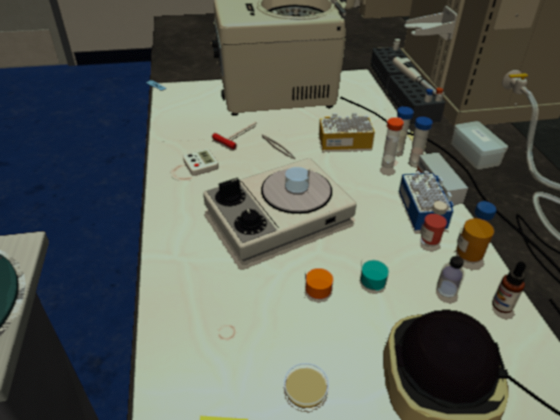

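The white stirrer is near (245,220) in scene and (280,205) in side, with the beaker on its plate. The bar knob is the left one, at scene (205,220) and side (231,192). The round knob is at scene (240,242) and side (249,221). Next I'll enlarge both.

```bash
python3 - <<'E'
import cv2
a=cv2.imread('pics/scene0.png')[190:270,170:270];b=cv2.imread('pics/side0.png')[165:245,195:295]
cv2.imwrite('pics/crop0.png',cv2.hconcat([cv2.resize(x,None,fx=4,fy=4,interpolation=cv2.INTER_CUBIC) for x in (a,b)]))
E
```

```text
(no output)
```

View pics/crop0.png

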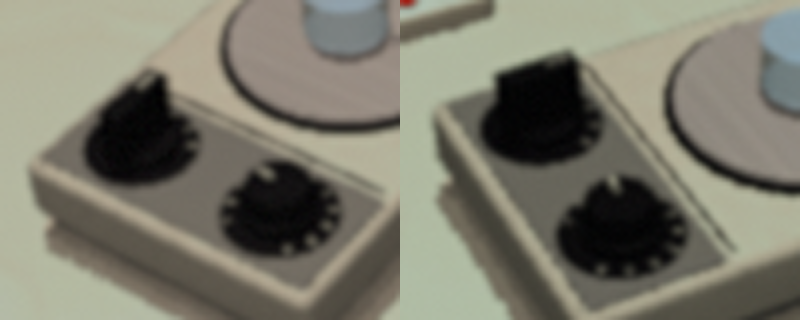

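```bash
python3 - <<'E'
from h import *
S=lambda p:[(170+x/4-.375,190+y/4-.375) for x,y in p]
D=lambda p:[(195+(x-400)/4-.375,165+y/4-.375) for x,y in p]
print('scene foot',ray('scene',S([(142,143),(280,213)]),.052)); print('side foot',ray('side',D([(542,125),(622,233)]),.052))
print('scene corners',ray('scene',S([(32,168),(305,300)]),.05)); print('side',ray('side',D([(435,110),(588,315)]),.05))
print('bar top scene',ray('scene',S([(120,108),(155,78)]),.086)); print('side',ray('side',D([(500,75),(573,57)]),.086))
s=read_state();c,T=pose('wrist',s)
E
```

```text
scene foot [[0.49246246 0.13837337 0.052     ]
 [0.5182173  0.0579304  0.052     ]]
side foot [[0.49439895 0.13956003 0.052     ]
 [0.52162463 0.05999756 0.052     ]]
scene corners [[0.44259248 0.15853513 0.05      ]
 [0.49749001 0.00861209 0.05      ]]
side [[0.446186   0.16123995 0.05      ]
 [0.50154368 0.0144219  0.05      ]]
bar top scene [[0.48128164 0.13192432 0.086     ]
 [0.50518896 0.13975117 0.086     ]]
side [[0.47722228 0.1363403  0.086     ]
 [0.510972   0.14431625 0.086     ]]
```

View pics/wrist0.png

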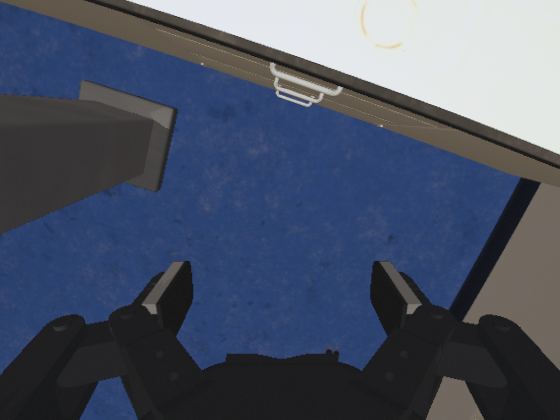

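```bash
cat >> h.py <<'E'
def plan(target,n,ax,rows=8):
    "table of rows: straight line world move in n rows while turning ax/row about tool x"
    s=read_state();Rt=R.from_euler('xyz',s['tool_rot'],degrees=True);p=np.array(s['ee_pos']);st=(np.array(target)-p)/n
    for i in range(min(n,rows)):
        t=Rt.inv().apply(st)*100
        print('{"tx":%.1f,"ty":%.1f,"tz":%.1f,"ax":%.2f}'%(t[0],t[1],t[2],ax),end=',')
        Rt=Rt*R.from_rotvec([ax,0,0])
    print()
E
python3 - <<'E'
from h import *
s=read_state();Rt=R.from_euler('xyz',s['tool_rot'],degrees=True).as_matrix();print(Rt.round(3))
plan((.49,.14,.25),23,-.14,8)
E
```

```text
[[-0.     0.31  -0.951]
 [ 0.001 -0.951 -0.31 ]
 [-1.    -0.001  0.   ]]
{"tx":-0.0,"ty":-2.6,"tz":-2.2,"ax":-0.14},{"tx":-0.0,"ty":-2.3,"tz":-2.6,"ax":-0.14},{"tx":-0.0,"ty":-1.9,"tz":-2.9,"ax":-0.14},{"tx":-0.0,"ty":-1.5,"tz":-3.1,"ax":-0.14},{"tx":-0.0,"ty":-1.1,"tz":-3.3,"ax":-0.14},{"tx":-0.0,"ty":-0.6,"tz":-3.4,"ax":-0.14},{"tx":-0.0,"ty":-0.1,"tz":-3.4,"ax":-0.14},{"tx":-0.0,"ty":0.4,"tz":-3.4,"ax":-0.14},
```

Emit:
jog_arm([
  {"ty": -2.6,"tz": -2.2,"ax": -0.14},
  {"ty": -2.3,"tz": -2.6,"ax": -0.14},
  {"ty": -1.9,"tz": -2.9,"ax": -0.14},
  {"ty": -1.5,"tz": -3.1,"ax": -0.14},
  {"ty": -1.1,"tz": -3.3,"ax": -0.14},
  {"ty": -0.6,"tz": -3.4,"ax": -0.14},
  {"ty": -0.1,"tz": -3.4,"ax": -0.14},
  {"ty": 0.4,"tz": -3.4,"ax": -0.14},
])

```text
validation failed for argument at $.co...
```

```bash
python3 - <<'E'
from h import *
s=read_state();print(s['ee_pos'],s['tool_rot'],s['qpos'].round(1))
Rt=R.from_euler('xyz',s['tool_rot'],degrees=True).as_matrix();print(Rt.round(3))
plan((.49,.14,.25),15,-.14,8)
E
```

```text
[ 0.19342374 -0.59406295  0.2478084 ] [-85.09597402  89.94662404 112.94043688] [69.6 23.9 -0.6 92.5  0.3 63.6 -3. ]
[[-0.     0.31  -0.951]
 [ 0.001 -0.951 -0.31 ]
 [-1.    -0.001  0.   ]]
{"tx":-0.0,"ty":-4.0,"tz":-3.4,"ax":-0.14},{"tx":-0.0,"ty":-3.5,"tz":-3.9,"ax":-0.14},{"tx":-0.0,"ty":-2.9,"tz":-4.4,"ax":-0.14},{"tx":-0.0,"ty":-2.3,"tz":-4.7,"ax":-0.14},{"tx":-0.0,"ty":-1.6,"tz":-5.0,"ax":-0.14},{"tx":-0.0,"ty":-0.9,"tz":-5.2,"ax":-0.14},{"tx":-0.0,"ty":-0.2,"tz":-5.3,"ax":-0.14},{"tx":-0.0,"ty":0.6,"tz":-5.2,"ax":-0.14},
```

Emit:
jog_arm([
  {"tx": 0,"ty": -2.6,"tz": -2.2,"ax": -0.14,"ay": 0,"az": 0,"hand": 1},
  {"tx": 0,"ty": -2.3,"tz": -2.6,"ax": -0.14,"ay": 0,"az": 0,"hand": 1},
  {"tx": 0,"ty": -1.9,"tz": -2.9,"ax": -0.14,"ay": 0,"az": 0,"hand": 1},
  {"tx": 0,"ty": -1.5,"tz": -3.1,"ax": -0.14,"ay": 0,"az": 0,"hand": 1},
  {"tx": 0,"ty": -1.1,"tz": -3.3,"ax": -0.14,"ay": 0,"az": 0,"hand": 1},
  {"tx": 0,"ty": -0.6,"tz": -3.4,"ax": -0.14,"ay": 0,"az": 0,"hand": 1},
  {"tx": 0,"ty": -0.1,"tz": -3.4,"ax": -0.14,"ay": 0,"az": 0,"hand": 1},
  {"tx": 0,"ty": 0.4,"tz": -3.4,"ax": -0.14,"ay": 0,"az": 0,"hand": 1},
])

```text
time_s: 0.95
ee_pos: [0.2939, -0.3304, 0.2455]
tool_rot: [-109.2, 89.8, 155.1]
force: [0.9, -0.4, 0.2]
finger_gap: 0.998
```

```bash
python3 - <<'E'
from h import *
s=read_state();print(s['time_s'],s['ee_pos'],s['tool_rot'],s['qpos'].round(1))
Rt=R.from_euler('xyz',s['tool_rot'],degrees=True).as_matrix();print(Rt.round(3))
plan((.49,.14,.25),15,-.14,8)
E
```

```text
0.95 [ 0.29388787 -0.33038001  0.24546403] [-109.18944811   89.75077     155.07859367] [ 61.8   6.  -18.6 116.7   2.3  57.9  36.4]
[[-0.004  0.995 -0.1  ]
 [ 0.002 -0.1   -0.995]
 [-1.    -0.004 -0.001]]
{"tx":-0.0,"ty":1.0,"tz":-3.3,"ax":-0.14},{"tx":-0.0,"ty":1.4,"tz":-3.1,"ax":-0.14},{"tx":-0.0,"ty":1.8,"tz":-2.9,"ax":-0.14},{"tx":-0.0,"ty":2.2,"tz":-2.6,"ax":-0.14},{"tx":-0.0,"ty":2.6,"tz":-2.2,"ax":-0.14},{"tx":-0.0,"ty":2.8,"tz":-1.9,"ax":-0.14},{"tx":-0.0,"ty":3.1,"tz":-1.4,"ax":-0.14},{"tx":-0.0,"ty":3.2,"tz":-1.0,"ax":-0.14},
```

Emit:
jog_arm([
  {"tx": 0,"ty": 1.0,"tz": -3.3,"ax": -0.14,"ay": 0,"az": 0,"hand": 1},
  {"tx": 0,"ty": 1.4,"tz": -3.1,"ax": -0.14,"ay": 0,"az": 0,"hand": 1},
  {"tx": 0,"ty": 1.8,"tz": -2.9,"ax": -0.14,"ay": 0,"az": 0,"hand": 1},
  {"tx": 0,"ty": 2.2,"tz": -2.6,"ax": -0.14,"ay": 0,"az": 0,"hand": 1},
  {"tx": 0,"ty": 2.6,"tz": -2.2,"ax": -0.14,"ay": 0,"az": 0,"hand": 1},
  {"tx": 0,"ty": 2.8,"tz": -1.9,"ax": -0.14,"ay": 0,"az": 0,"hand": 1},
  {"tx": 0,"ty": 3.1,"tz": -1.4,"ax": -0.14,"ay": 0,"az": 0,"hand": 1},
  {"tx": 0,"ty": 3.2,"tz": -1.0,"ax": -0.14,"ay": 0,"az": 0,"hand": 1},
])

```text
time_s: 1.75
ee_pos: [0.3933, -0.0654, 0.2455]
tool_rot: [-142.5, 89.8, -171.4]
force: [1.2, -0.0, 0.1]
finger_gap: 0.998
```

```bash
python3 - <<'E'
from h import *
s=read_state();print(s['time_s'],s['ee_pos'],s['tool_rot'],s['qpos'].round(1))
Rt=R.from_euler('xyz',s['tool_rot'],degrees=True).as_matrix();print(Rt.round(3))
plan((.49,.14,.25),8,-.14,8)
E
```

```text
1.75 [ 0.39334976 -0.0654235   0.24549534] [-142.51345466   89.77259718 -171.38063589] [ 43.5   1.8 -38.8 121.3   1.4  57.5  65.1]
[[-0.004  0.483  0.876]
 [-0.001  0.876 -0.483]
 [-1.    -0.002 -0.003]]
{"tx":-0.1,"ty":2.8,"tz":-0.2,"ax":-0.14},{"tx":-0.1,"ty":2.8,"tz":0.2,"ax":-0.14},{"tx":-0.1,"ty":2.8,"tz":0.6,"ax":-0.14},{"tx":-0.1,"ty":2.7,"tz":1.0,"ax":-0.14},{"tx":-0.1,"ty":2.5,"tz":1.4,"ax":-0.14},{"tx":-0.1,"ty":2.3,"tz":1.7,"ax":-0.14},{"tx":-0.1,"ty":2.0,"tz":2.0,"ax":-0.14},{"tx":-0.1,"ty":1.7,"tz":2.3,"ax":-0.14},
```

```bash
python3 - <<'E'
from h import *
plan((.49,.14,.24),8,-.1,8)
E
```

```text
{"tx":0.1,"ty":2.8,"tz":-0.2,"ax":-0.10},{"tx":0.1,"ty":2.8,"tz":0.1,"ax":-0.10},{"tx":0.1,"ty":2.8,"tz":0.4,"ax":-0.10},{"tx":0.1,"ty":2.8,"tz":0.7,"ax":-0.10},{"tx":0.1,"ty":2.7,"tz":0.9,"ax":-0.10},{"tx":0.1,"ty":2.6,"tz":1.2,"ax":-0.10},{"tx":0.1,"ty":2.4,"tz":1.4,"ax":-0.10},{"tx":0.1,"ty":2.3,"tz":1.7,"ax":-0.10},
```

Emit:
jog_arm([
  {"tx": 0.1,"ty": 2.8,"tz": -0.2,"ax": -0.1,"ay": 0,"az": 0,"hand": 1},
  {"tx": 0.1,"ty": 2.8,"tz": 0.1,"ax": -0.1,"ay": 0,"az": 0,"hand": 1},
  {"tx": 0.1,"ty": 2.8,"tz": 0.4,"ax": -0.1,"ay": 0,"az": 0,"hand": 1},
  {"tx": 0.1,"ty": 2.8,"tz": 0.7,"ax": -0.1,"ay": 0,"az": 0,"hand": 1},
  {"tx": 0.1,"ty": 2.7,"tz": 0.9,"ax": -0.1,"ay": 0,"az": 0,"hand": 1},
  {"tx": 0.1,"ty": 2.6,"tz": 1.2,"ax": -0.1,"ay": 0,"az": 0,"hand": 1},
  {"tx": 0.1,"ty": 2.4,"tz": 1.4,"ax": -0.1,"ay": 0,"az": 0,"hand": 1},
  {"tx": 0.1,"ty": 2.3,"tz": 1.7,"ax": -0.1,"ay": 0,"az": 0,"hand": 1},
])

```text
time_s: 2.55
ee_pos: [0.4881, 0.1509, 0.2368]
tool_rot: [-155.4, 89.8, -136.4]
force: [-0.5, -0.6, 1.1]
finger_gap: 0.999
```

Emit:
jog_arm([
  {"tx": 0,"ty": 0,"tz": 0,"ax": 0,"ay": 0,"az": 0,"hand": 0.4},
])

```text
time_s: 2.65
ee_pos: [0.4885, 0.1541, 0.2366]
tool_rot: [164.1, 89.8, -176.4]
force: [-0.6, 0.1, 1.1]
finger_gap: 0.857
```

```bash
python3 - <<'E'
from h import *
s=read_state();print(s['time_s'],s['ee_pos'],s['tool_rot'],s['qpos'].round(1))
Rt=R.from_euler('xyz',s['tool_rot'],degrees=True).as_matrix();print(Rt.round(3))
im,d=viewer.snapshot('wrist');save('wrist1',im);np.save('w1d.npy',d)
import pickle;pickle.dump(s,open('s1.pkl','wb'))
E
```

```text
2.65 [0.48845908 0.15414486 0.23657769] [ 164.13611511   89.83184894 -176.44696968] [ 22.   20.  -51.6 107.7  17.7  61.   72.7]
[[-0.003 -0.332  0.943]
 [-0.     0.943  0.332]
 [-1.     0.001 -0.003]]
```

View pics/wrist1.png

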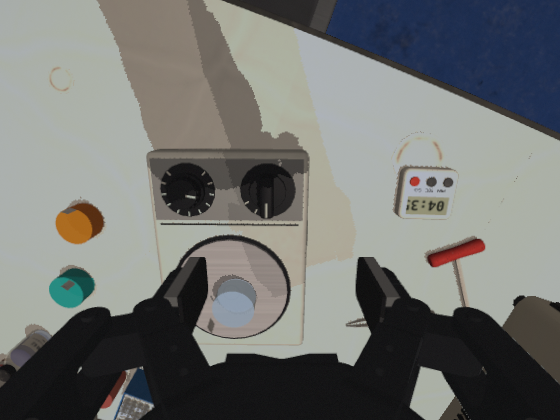

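The stirrer is seen from above. The bar knob is at about (267,190) with its white line pointing down in the picture (to the rear), and the speed knob is at (187,190). I'll zoom in on both.

```bash
python3 - <<'E'
import cv2
a=cv2.imread('pics/wrist1.png')[145:235,145:315]
cv2.imwrite('pics/crop1.png',cv2.resize(a,None,fx=4.5,fy=4.5,interpolation=cv2.INTER_CUBIC)*1)
E
```

```text
(no output)
```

View pics/crop1.png

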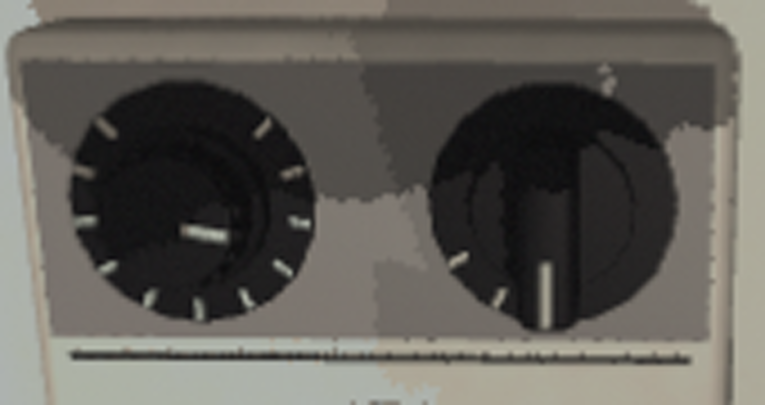

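```bash
python3 - <<'E'
from h import *
import pickle
s=pickle.load(open('s1.pkl','rb'))
W=lambda p:[(145+x/4.5-.4,145+y/4.5-.4) for x,y in p]
disc=ray('wrist',W([(553,205),(192,201)]),.051,s);print('disc',disc)
e=ray('wrist',W([(545,264),(545,326)]),.086,s);print('line',e)
u=e[1]-e[0];print(np.degrees(np.arctan2(u[1],u[0])))
st=ray('wrist',W([(70,355),(690,360)]),.05,s);u=st[1]-st[0];print('stripe yaw-90',np.degrees(np.arctan2(u[1],u[0]))-90)
E
```

```text
disc [[0.493336   0.13992226 0.051     ]
 [0.5203946  0.06022869 0.051     ]]
line [[0.49756765 0.14119154 0.086     ]
 [0.51048039 0.14554259 0.086     ]]
18.621657557574796
stripe yaw-90 19.01847785785108
```

Emit:
jog_arm([
  {"tx": 2,"ty": -0.8,"tz": 0,"ax": 0.01,"ay": 0,"az": 0,"hand": 0.2},
  {"tx": 3,"ty": -0.7,"tz": 0,"ax": 0,"ay": 0,"az": 0,"hand": 0.2},
  {"tx": 3,"ty": 0,"tz": 0,"ax": 0,"ay": 0,"az": 0,"hand": 0.2},
  {"tx": 2.5,"ty": 0,"tz": 0,"ax": 0,"ay": 0,"az": 0,"hand": 0.2},
  {"tx": 1.0,"ty": 0,"tz": 0,"ax": 0,"ay": 0,"az": 0,"hand": 0.2},
  {"tx": 0,"ty": 0,"tz": 0,"ax": 0,"ay": 0,"az": 0,"hand": 0.2},
])

```text
time_s: 3.3
ee_pos: [0.4924, 0.1332, 0.1182]
tool_rot: [-142.5, 89.7, -124.5]
force: [-0.1, 0.4, 1.2]
finger_gap: 0.6
```

```bash
python3 - <<'E'
from h import *
s=read_state();print(s['time_s'],s['ee_pos'],s['tool_rot'],s['qpos'].round(1),s['finger_gap'])
Rt=R.from_euler('xyz',s['tool_rot'],degrees=True).as_matrix();print(Rt.round(3))
print('delta tool cm',Rt.T@(np.array([.493,.140,.080])-s['ee_pos'])*100, np.degrees(np.arctan2(Rt[1,1],Rt[0,1])))
im,d=viewer.snapshot('wrist');save('wrist2',im)
E
```

```text
3.3 [0.49238112 0.13319911 0.11817077] [-142.54881027   89.73131314 -124.52923418] [ 17.6  29.1 -44.8 113.6  27.4  48.5  65.6] 0.6001954850111354
[[-0.003 -0.309  0.951]
 [-0.004  0.951  0.309]
 [-1.    -0.003 -0.004]]
delta tool cm [3.81424307 0.63846754 0.28343797] 108.0198802110387
```

View pics/wrist2.png

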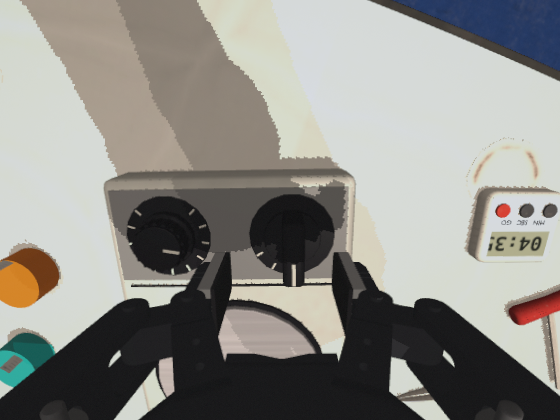

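```bash
python3 - <<'E'
from h import *
s=read_state()
a=cv2.imread('pics/wrist2.png')[185:300,120:350]
cv2.imwrite('pics/crop2.png',cv2.resize(a,None,fx=3.4,fy=3.4,interpolation=cv2.INTER_CUBIC))
print(ray('wrist',[(292,264),(292,285)],.086,s), ray('wrist',[(292,234)],.051,s))
E
```

```text
[[0.498131   0.14078724 0.086     ]
 [0.51109269 0.14516751 0.086     ]] [[0.49331129 0.1402548  0.051     ]]
```

View pics/crop2.png

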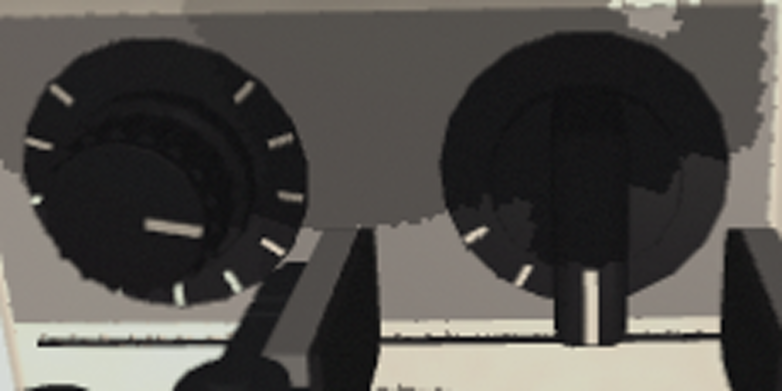

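The bar is centred at about (0.493, 0.140), which agrees with the first measurement. I'll centre over it, then descend.

Emit:
jog_arm([
  {"tx": 0,"ty": 0.6,"tz": 0.3,"ax": -0.013,"ay": 0,"az": 0,"hand": 0.2},
  {"tx": 1.0,"ty": 0,"tz": 0,"ax": 0,"ay": 0,"az": 0,"hand": 0.2},
  {"tx": 1.0,"ty": 0,"tz": 0,"ax": 0,"ay": 0,"az": 0,"hand": 0.2},
  {"tx": 0.7,"ty": 0,"tz": 0,"ax": 0,"ay": 0,"az": 0,"hand": 0.2},
  {"tx": 0,"ty": 0,"tz": 0,"ax": 0,"ay": 0,"az": 0,"hand": 0.2},
])

```text
time_s: 3.85
ee_pos: [0.4955, 0.1406, 0.0928]
tool_rot: [-67.0, 89.7, -48.2]
force: [-0.6, -0.4, 0.3]
finger_gap: 0.601
```

```bash
python3 - <<'E'
from h import *
s=read_state();print(s['time_s'],s['ee_pos'],s['qpos'].round(1),s['finger_gap'])
Rt=R.from_euler('xyz',s['tool_rot'],degrees=True).as_matrix()
print('delta tool cm',Rt.T@(np.array([.4932,.140,.080])-s['ee_pos'])*100, np.degrees(np.arctan2(Rt[1,1],Rt[0,1])))
im,d=viewer.snapshot('wrist');save('wrist3',im)
E
```

```text
3.85 [0.49550359 0.14056448 0.09284317] [ 15.3  31.6 -43.  113.9  30.3  45.9  63.5] 0.6010234821397684
delta tool cm [ 1.283776    0.02624464 -0.23864435] 108.76695340948399
```

View pics/wrist3.png

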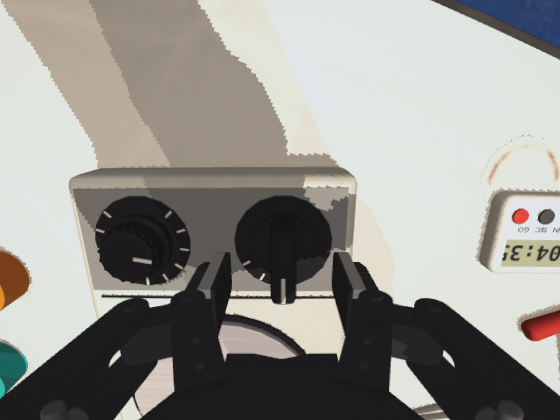

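The bar, at about (284,290), sits midway between the fingers at (225) and (341). I'll go down the last 12 mm and close.

Emit:
jog_arm([
  {"tx": 0.6,"ty": 0,"tz": -0.2,"ax": 0,"ay": 0,"az": 0,"hand": 0.2},
  {"tx": 0.5,"ty": 0,"tz": 0,"ax": 0,"ay": 0,"az": 0,"hand": 0.2},
  {"tx": 0,"ty": 0,"tz": 0,"ax": 0,"ay": 0,"az": 0,"hand": 0.2},
  {"tx": 0,"ty": 0,"tz": 0,"ax": 0,"ay": 0,"az": 0,"hand": -0.3},
  {"tx": 0,"ty": 0,"tz": 0,"ax": 0,"ay": 0,"az": 0,"hand": -0.5},
], force=40)

```text
time_s: 4.4
ee_pos: [0.4937, 0.1399, 0.0816]
tool_rot: [-61.1, 89.7, -42.4]
force: [-0.3, -0.7, 0.5]
finger_gap: 0.268
```

```bash
python3 - <<'E'
from h import *
s=read_state();print(s['time_s'],s['ee_pos'],s['force'],s['finger_gap'])
Rt=R.from_euler('xyz',s['tool_rot'],degrees=True).as_matrix()
print('delta tool cm',Rt.T@(np.array([.4932,.140,.080])-s['ee_pos'])*100, np.degrees(np.arctan2(Rt[1,1],Rt[0,1])))
E
```

```text
4.4 [0.49372331 0.13993401 0.08156193] [-0.26000422 -0.74371503  0.49059352] 0.2683857223305685
delta tool cm [ 0.1559766   0.0237645  -0.04780037] 108.7674428795494
```

Well aligned; close now.

Emit:
jog_arm([
  {"tx": 0,"ty": 0,"tz": 0,"ax": 0,"ay": 0,"az": 0,"hand": -1},
  {"tx": 0,"ty": 0,"tz": 0,"ax": 0,"ay": 0,"az": 0,"hand": -1},
  {"tx": 0,"ty": 0,"tz": 0,"ax": 0,"ay": 0,"az": 0,"hand": -1},
  {"tx": 0,"ty": 0,"tz": 0,"ax": 0,"ay": 0,"az": 0,"hand": -1},
], force=40)

```text
time_s: 4.8
ee_pos: [0.4936, 0.1406, 0.0819]
tool_rot: [-51.3, 89.7, -32.6]
force: [-0.4, 1.0, -2.0]
finger_gap: 0.145
```

```bash
python3 - <<'E'
from h import *
s=read_state();print(s['time_s'],s['ee_pos'],s['force'],s['ft_torque'],s['finger_gap'])
im,d=viewer.snapshot('wrist');save('wrist4',im)
E
```

```text
4.8 [0.49358473 0.1405793  0.08187083] [-0.3949568   1.02998644 -1.99083171] [0.15368608 0.04777808 0.04314076] 0.1450502630197373
```

View pics/wrist4.png

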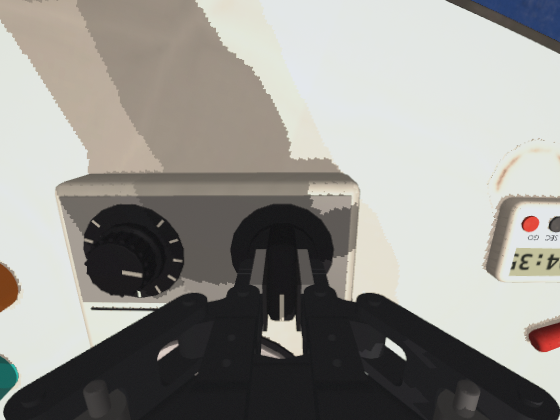

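The fingers have closed on the bar: the gap is about 12 to 13 mm and the bar shows at (283,290). I'll twist clockwise.

Emit:
jog_arm([
  {"tx": 0,"ty": 0,"tz": 0,"ax": 0.08,"ay": 0,"az": 0,"hand": -1},
  {"tx": 0,"ty": 0,"tz": 0,"ax": 0.1,"ay": 0,"az": 0,"hand": -1},
  {"tx": 0,"ty": 0,"tz": 0,"ax": 0.1,"ay": 0,"az": 0,"hand": -1},
  {"tx": 0,"ty": 0,"tz": 0,"ax": 0.1,"ay": 0,"az": 0,"hand": -1},
], force=50)

```text
time_s: 5.25
ee_pos: [0.4935, 0.1404, 0.0819]
tool_rot: [-29.6, 89.8, -33.3]
force: [0.2, 0.6, -2.6]
finger_gap: 0.142
```

```bash
cat > st.py <<'E'
from h import *
s=read_state();print(s['time_s'],s['ee_pos'],s['force'],s['ft_torque'],s['finger_gap'],s['qpos'].round(1))
Rt=R.from_euler('xyz',s['tool_rot'],degrees=True).as_matrix()
y=np.degrees(np.arctan2(Rt[1,1],Rt[0,1]))
print('delta tool cm',Rt.T@(np.array([.4935,.1403,.0818])-s['ee_pos'])*100, 'turned rad',np.radians(108.77-y),'tilt',Rt[:,0])
E
python3 st.py
```

```text
5.25 [0.49354354 0.1403684  0.08191735] [ 0.21432406  0.60613886 -2.6284283 ] [-0.01496384  0.0742147   0.05976402] 0.14151869384886168 [ 10.7  30.8 -37.1 114.6  27.2  43.1  43.5]
delta tool cm [ 0.01173498 -0.00708041 -0.00395047] turned rad 0.3914871762522218 tilt [ 0.00345502 -0.00226936 -0.99999146]
```

Position is holding and the turn is 0.39 rad, with 0.66 rad left.

Emit:
jog_arm([
  {"tx": 0,"ty": 0,"tz": 0,"ax": 0.12,"ay": 0,"az": 0,"hand": -1},
  {"tx": 0,"ty": 0,"tz": 0,"ax": 0.12,"ay": 0,"az": 0,"hand": -1},
  {"tx": 0,"ty": 0,"tz": 0,"ax": 0.12,"ay": 0,"az": 0,"hand": -1},
  {"tx": 0,"ty": 0,"tz": 0,"ax": 0.1,"ay": 0,"az": 0,"hand": -1},
  {"tx": 0,"ty": 0,"tz": 0,"ax": 0.08,"ay": 0,"az": 0,"hand": -1},
])

```text
time_s: 5.75
ee_pos: [0.4934, 0.1401, 0.0819]
tool_rot: [-4.5, 89.8, -40.5]
force: [-0.0, 0.8, -2.1]
finger_gap: 0.139
```

```bash
python3 st.py
```

```text
5.75 [0.49338387 0.14014252 0.08191708] [-0.0412916   0.77524054 -2.11218558] [-0.00474845  0.0562439   0.10394155] 0.13859553578248268 [  4.8  28.9 -29.5 114.8  21.4  41.4  16.1]
delta tool cm [0.01170267 0.01957014 0.00010824] turned rad 0.9550314540450997 tilt [ 0.00312714 -0.00266907 -0.99999155]
```

Emit:
jog_arm([
  {"tx": 0,"ty": 0,"tz": 0,"ax": 0.06,"ay": 0,"az": 0,"hand": -1},
  {"tx": 0,"ty": 0,"tz": 0,"ax": 0.04,"ay": 0,"az": 0,"hand": -1},
  {"tx": 0,"ty": 0,"tz": 0,"ax": 0.03,"ay": 0,"az": 0,"hand": -1},
])

```text
time_s: 6.05
ee_pos: [0.4933, 0.1401, 0.0819]
tool_rot: [-1.9, 89.7, -45.6]
force: [0.4, -0.2, -2.2]
finger_gap: 0.137
```

```bash
python3 st.py; python3 - <<'E'
from h import *
im,d=viewer.snapshot('wrist');save('wrist5',im)
E
```

```text
6.05 [0.49332681 0.14012231 0.08191316] [ 0.41210817 -0.15622438 -2.22968604] [-0.00330693  0.04905711  0.91997038] 0.13676916062598354 [  3.3  28.5 -27.7 114.9  20.1  41.1   9.4]
delta tool cm [0.01131343 0.02481414 0.00016008] turned rad 1.0916366932504977 tilt [ 0.00318679 -0.00325722 -0.99998962]
```

View pics/wrist5.png

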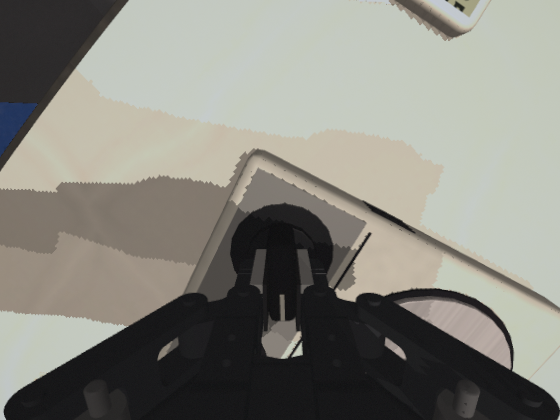

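Torque has jumped from 0.10 to 0.92 N m, so the knob is on its stop. The bar and its white line at (283,305) are still aligned between the fingers. I'll hold here for over a second.

Emit:
jog_arm([
  {"tx": 0,"ty": 0,"tz": 0,"ax": 0,"ay": 0,"az": 0,"hand": -1},
  {"tx": 0,"ty": 0,"tz": 0,"ax": 0,"ay": 0,"az": 0,"hand": -1},
  {"tx": 0,"ty": 0,"tz": 0,"ax": 0.01,"ay": 0,"az": 0,"hand": -1},
  {"tx": 0,"ty": 0,"tz": 0,"ax": 0,"ay": 0,"az": 0,"hand": -1},
  {"tx": 0,"ty": 0,"tz": 0,"ax": 0,"ay": 0,"az": 0,"hand": -1},
  {"tx": 0,"ty": 0,"tz": 0,"ax": 0.01,"ay": 0,"az": 0,"hand": -1},
  {"tx": 0,"ty": 0,"tz": 0,"ax": 0,"ay": 0,"az": 0,"hand": -1},
  {"tx": 0,"ty": 0,"tz": 0,"ax": 0,"ay": 0,"az": 0,"hand": -1},
])

```text
time_s: 6.9
ee_pos: [0.4933, 0.1402, 0.0819]
tool_rot: [-1.7, 89.7, -46.5]
force: [-0.2, -0.6, -0.7]
finger_gap: 0.138
```

Emit:
jog_arm([
  {"tx": 0,"ty": 0,"tz": 0,"ax": 0.01,"ay": 0,"az": 0,"hand": -1},
  {"tx": 0,"ty": 0,"tz": 0,"ax": 0,"ay": 0,"az": 0,"hand": -1},
  {"tx": 0,"ty": 0,"tz": 0,"ax": 0,"ay": 0,"az": 0,"hand": -1},
  {"tx": 0,"ty": 0,"tz": 0,"ax": 0,"ay": 0,"az": 0,"hand": -1},
  {"tx": 0,"ty": 0,"tz": 0,"ax": 0,"ay": 0,"az": 0,"hand": -1},
])

```text
time_s: 7.4
ee_pos: [0.4933, 0.1402, 0.0819]
tool_rot: [-2.1, 89.7, -47.5]
force: [0.2, -0.6, -1.6]
finger_gap: 0.143
```

```bash
python3 st.py
```

```text
7.4 [0.49329164 0.14018846 0.08194359] [ 0.171585   -0.62531844 -1.59284587] [-0.12251812  0.04346689  1.29554438] 0.1425372003974073 [  2.9  28.4 -27.3 114.9  19.8  41.    8. ]
delta tool cm [0.01438944 0.02266888 0.00661857] turned rad 1.1197547466227846 tilt [ 0.00349722 -0.00381697 -0.9999866 ]
```

Held for 1.35 s, with the torque still at 1.3 N m against the stop. Now I'll let go.

Emit:
jog_arm([
  {"tx": 0,"ty": 0,"tz": 0,"ax": 0,"ay": 0,"az": 0,"hand": 0.7},
  {"tx": 0,"ty": 0,"tz": 0,"ax": 0,"ay": 0,"az": 0,"hand": 0.7},
  {"tx": 0,"ty": 0,"tz": 0,"ax": 0,"ay": 0,"az": 0,"hand": 0.7},
  {"tx": 0,"ty": 0,"tz": 0,"ax": 0,"ay": 0,"az": 0,"hand": 0.7},
  {"tx": 0,"ty": 0,"tz": 0,"ax": 0,"ay": 0,"az": 0,"hand": 0.7},
  {"tx": 0,"ty": 0,"tz": 0,"ax": 0,"ay": 0,"az": 0,"hand": 0.7},
])

```text
time_s: 8.0
ee_pos: [0.4936, 0.1401, 0.0822]
tool_rot: [7.4, 89.7, -38.2]
force: [0.1, 0.0, 0.5]
finger_gap: 0.849
```

Emit:
jog_arm([
  {"tx": -1,"ty": 0,"tz": 0,"ax": 0,"ay": 0,"az": 0,"hand": 0.7},
  {"tx": -2,"ty": 0,"tz": 0,"ax": 0,"ay": 0,"az": 0,"hand": 0.7},
  {"tx": -3,"ty": 0,"tz": 0,"ax": 0,"ay": 0,"az": 0,"hand": 0.7},
  {"tx": -3,"ty": 0,"tz": 0,"ax": 0,"ay": 0,"az": 0,"hand": 0.7},
  {"tx": -3,"ty": 0,"tz": 0,"ax": 0,"ay": 0,"az": 0,"hand": 0.7},
  {"tx": -1,"ty": 0,"tz": 0,"ax": 0,"ay": 0,"az": 0,"hand": 0.7},
  {"tx": 0,"ty": 0,"tz": 0,"ax": 0,"ay": 0,"az": 0,"hand": 0.7},
  {"tx": 0,"ty": 0,"tz": 0,"ax": 0,"ay": 0,"az": 0,"hand": 0.7},
])

```text
time_s: 8.8
ee_pos: [0.4922, 0.1409, 0.2203]
tool_rot: [8.7, 89.8, -36.9]
force: [0.3, 0.4, -0.7]
finger_gap: 0.849
```

```bash
python3 st.py; python3 - <<'E'
from h import *
import pickle
pickle.dump(read_state(),open('s6.pkl','wb'))
im,d=viewer.snapshot('wrist');save('wrist6',im)
im,d=viewer.snapshot('side');save('side6',im)
E
```

```text
8.8 [0.49218553 0.14086155 0.22027511] [ 0.34579269  0.37666007 -0.7265819 ] [-0.01955171 -0.00442542  0.01704103] 0.8494807806545348 [  8.   16.6 -32.2 109.3  10.8  56.8  15.3]
delta tool cm [13.84796785  0.04594433  0.07521547] turned rad 1.1233755887435724 tilt [ 0.00332133 -0.00249639 -0.99999137]
```

View pics/wrist6.png

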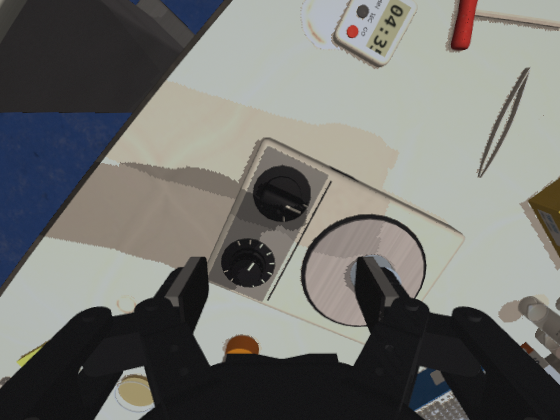

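View pics/side6.png

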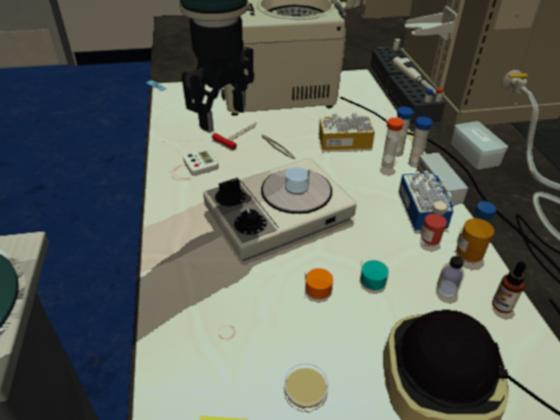

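The white line of the bar knob at (295,209) points to the rear again. The beaker stands at side (296,181), as before. Next I'll measure the bar and the speed pointer.

```bash
python3 - <<'E'
import cv2
a=cv2.imread('pics/wrist6.png')[160:295,215:325]
cv2.imwrite('pics/crop6.png',cv2.resize(a,None,fx=4.4,fy=4.4,interpolation=cv2.INTER_CUBIC))
E
```

```text
(no output)
```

View pics/crop6.png

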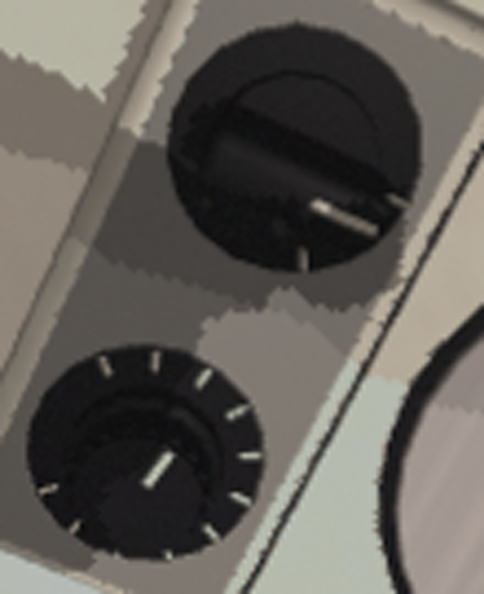

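```bash
python3 - <<'E'
from h import *
import pickle
s6=pickle.load(open('s6.pkl','rb'));s1=pickle.load(open('s1.pkl','rb'))
W=lambda p:[(215+x/4.4-.4,160+y/4.4-.4) for x,y in p]
V=lambda p:[(145+x/4.5-.4,145+y/4.5-.4) for x,y in p]
def a(e):u=e[1]-e[0];return np.degrees(np.arctan2(u[1],u[0]))
for e in (ray('wrist',W([(312,205),(376,232)]),.086,s6),ray('wrist',W([(148,486),(170,454)]),.072,s6),ray('wrist',V([(182,230),(228,238)]),.072,s1)): print(e.round(4).tolist(),a(e))
E
```

```text
[[0.4976, 0.1406, 0.086], [0.5109, 0.1457, 0.086]] 20.71155411426236
[[0.5209, 0.0643, 0.072], [0.519, 0.0737, 0.072]] 101.51014330594926
[[0.521, 0.0653, 0.072], [0.5194, 0.0753, 0.072]] 99.12923743661217
```

```bash
python3 -c "
from cell import env
print(env.close_job())"
```

```text
the job is handed in; nothing more can be done
None
```

I gripped the start knob's bar and turned it clockwise to its stop. I held it there for about 1.35 s, then opened the fingers in place and lifted straight up. The job was handed in at about 9 s of the 34 s allowed, and no verdict is reported.

- **Stop and hold:** torque jumped from 0.10 to 0.92 N m with the tool turned about 1.09 rad. It was 1.3 N m at the end of the hold. The tool had then turned about 1.12 rad, so it ran slightly past the 1.05 rad stop.
- **Spring-back:** the bar's white line measured 20.7° afterwards, against 18.6° before. I take that 2° as picture-reading error. It is within the 7° allowed.
- **Speed knob:** its mark is in the same place within about 2 mm, which is my measuring error, against the 5 mm limit.
- **Beaker:** it looks upright and in the same place in the side picture. I judged this by eye only and did not measure it.
- **Arm:** it ended clear of everything, with the tool at 0.22 m height and near-zero force.

The first move call was refused because it left out some row fields, and nothing moved. No check failed.

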